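Make up two breakfast trays

TASK

Make up the two breakfast trays, with each thing standing upright in its own compartment. On the short tray put the egg cup in the compartment next to the handle and the salt shaker in the far one; on the long tray put the tea cup next to the handle, the small jam jar in the middle and the tea tin at the far end. Set each thing down rather than dropping it, and leave the pepper mill and the big jar standing where they are.

Things in the scene. Friction and masses are not known exactly. Their poses are not given: they have to be found in the camera images.
- short_tray: Short wooden tray lying on one side: a row of TWO compartments, each 70 x 70 mm inside, and a handle 70 mm long at one end (-x); 158 x 82 mm without it. Walls 6 mm, rim 14 mm high, floor 5 mm thick; immovable. Origin: underside, middle of the row; x along the row away from the handle, y across, z up. Compartment centres: x = -38 mm (next to the handle) and +38 mm (far end).
- long_tray: Long wooden tray lying on the other side: a row of THREE compartments, each 70 x 70 mm inside, and the same handle at one end (-x); 234 x 82 mm without it. Walls 6 mm, rim 14 mm high, floor 5 mm thick; immovable. Origin: underside, middle of the row; x along the row away from the handle, y across, z up. Compartment centres: x = -76 mm (next to the handle), 0 (middle) and +76 mm (far end).
- egg_cup: White ceramic egg cup on a round foot with a brown egg fixed in it, 78 mm tall in all. Foot 44 mm across, narrow stem 22 mm across from 12 to 18 mm up, bowl 48 to 50 mm across from 32 to 52 mm up (grip there, about 42 mm up), egg above it. Round; about 0.13 kg. Origin: centre of its underside, z up along its axis. 
- salt_shaker: Straight clear glass salt shaker with a domed steel cap, round, 44 mm across (cap 45 mm), 80 mm tall, glass up to 60 mm; about 0.14 kg. Origin: centre of its underside, z up along its axis. 
- tea_cup: White ceramic tea cup without a handle, open at the top, 62 mm tall, 46 mm across the foot, 54 mm at 22 mm up, 56 mm at the rim, wall 3.5 mm; about 0.15 kg. Grip it round the outside. Origin: centre of its underside, z up along its axis. 
- small_jar: The SMALL one of two amber glass jam jars with brass lids: round, 50 mm across, 70 mm tall, lid slightly narrower; grips well about 42 mm up; about 0.16 kg. Origin: centre of its underside, z up along its axis. 
- tea_tin: Plain aluminium tea tin, square, 46 x 46 mm and 72 mm tall, with a round steel lid 34 mm across that makes it 80 mm tall in all; about 0.15 kg. Grip two facing flat sides. Origin: centre of its underside, z up along its axis. x and y point square to the flat sides.
- big_jar: The BIG jam jar, stays where it is: same shape as the small one, 64 mm across, 98 mm tall. Origin: centre of its underside, z up along its axis. 
- pepper_mill: Tall turned dark wood pepper mill, stays where it is: 50 mm across the base, 136 mm tall. Origin: centre of its underside, z up along its axis. 
There are look-alikes about, which are no part of the job. What is shaped like the tea_cup but black, blue or pink is not meant.

How it is judged:
At the end, for the whole second after the job is handed in: Each of the five things upright (0.1 rad) on the floor of its own compartment, centre within 15 mm of the compartment centre along both tray axes (all its walls allow), released and at rest; pepper mill and big jar upright, within 30 mm of their start (x of egg_cup in the frame of short_tray between -0.053 and -0.023 m and y of egg_cup in the frame of short_tray between -0.015 and 0.015 m and z of egg_cup in the frame of short_tray between 0.001 and 0.009 m and angle between each of egg_cup, salt_shaker, tea_cup, small_jar, tea_tin, pepper_mill, big_jar's own z axis and vertical below 0.1 rad and linear speed of each of egg_cup, salt_shaker, tea_cup, small_jar, tea_tin below 0.02 m/s and angular speed of each of egg_cup, salt_shaker, tea_cup, small_jar, tea_tin below 0.3 rad/s and x of salt_shaker in the frame of short_tray between 0.023 and 0.053 m and y of salt_shaker in the frame of short_tray between -0.015 and 0.015 m and z of salt_shaker in the frame of short_tray between 0.001 and 0.009 m and x of tea_cup in the frame of long_tray between -0.091 and -0.061 m and y of tea_cup in the frame of long_tray between -0.015 and 0.015 m and z of tea_cup in the frame of long_tray between 0.001 and 0.009 m and x of small_jar in the frame of long_tray between -0.015 and 0.015 m and y of small_jar in the frame of long_tray between -0.015 and 0.015 m and z of small_jar in the frame of long_tray between 0.001 and 0.009 m and x of tea_tin in the frame of long_tray between 0.061 and 0.091 m and y of tea_tin in the frame of long_tray between -0.015 and 0.015 m and z of tea_tin in the frame of long_tray between 0.001 and 0.009 m and distance of each of pepper_mill, big_jar from where it was at the start of the episode below 0.03 m); the robot touches nothing.
It fails at once if the pepper mill is knocked over or shifted by more than 30 mm (distance of pepper_mill from where it was at the start of the episode above 0.03 m or angle between pepper_mill's own z axis and vertical above 0.25 rad).
It fails at once if the big jar is knocked over or shifted by more than 30 mm (distance of big_jar from where it was at the start of the episode above 0.03 m or angle between big_jar's own z axis and vertical above 0.25 rad).
It fails at once if one of the five things is dropped or thrown (moves faster than 0.6 m/s, a fall of some 18 mm, with no finger touching it) ((linear speed of egg_cup above 0.6 m/s and contact force between egg_cup and the fingers below 0.01 N) or (linear speed of salt_shaker above 0.6 m/s and contact force between salt_shaker and the fingers below 0.01 N) or (linear speed of tea_cup above 0.6 m/s and contact force between tea_cup and the fingers below 0.01 N) or (linear speed of small_jar above 0.6 m/s and contact force between small_jar and the fingers below 0.01 N) or (linear speed of tea_tin above 0.6 m/s and contact force between tea_tin and the fingers below 0.01 N)).
It also fails if it takes over 136 s, if anything falls off the work surface, if the arm or the gripper's body presses on something with over 40 N, if the wrist force passes 120 N, or if a joint passes its speed limit or range.

ROBOT

A 6-joint arm with a two-finger parallel gripper is mounted at the origin on the work surface. World frame = base frame: x ahead of the robot, y to its left, z up, the work surface at z = 0. Lengths are in m, angles in rad, forces in N, time in s.
With the tool pointing down it reaches from about 0.3 to 0.85 m from the base axis. Payload 5.4 kg.
Tool frame: the origin (TCP) lies midway between the tips of the shut fingers; the grasp point (between the pads) lies 19 mm behind it; z points along the fingers, x is the direction in which the jaws open and shut, and the axes are right-handed (so a half turn about z gives the same grasp; the last joint's range is limited). The gripper opens to 85 mm and grips with 20 to 120 N. Pads are 22 mm wide; open, the fingers measure 114 mm over their backs; the gripper's body (76 mm by 85 mm) begins 54 mm behind the grasp point. The pads swing forward as they close: fully open they stand 13 mm farther back than shut.
Start: joints at [-1.438, 0.158, 1.597, -0, 1.386, -0.21], TCP at [0.193, -0.542, 0.231] pointing down, gripper open.
Joint ranges: [-2.91, 2.91], [-0.94, 2.29], [0.18, 2.7], [-1.29, 4.43], [0.17, 2.64], [-3, 3]. Speed limits (rad/s): [2.57, 2.57, 3.14, 3.14, 3.14, 3.14].

INTERFACE

Orientations are given as a 3x3 rotation matrix whose columns are the frame's x, y, z axes.
In Python, from cell import ctrl gives the robot as it stands. Calls block until the motion is done:
- ctrl.reach(position, orientation): joint-space move of the TCP to a pose.
- ctrl.movel(position, rot=None, max_speed=0.15): straight line of the TCP; rot=None keeps the orientation; max_speed is the mean speed in m/s.
- ctrl.movej(angles): joint-space move.
- ctrl.gripper_to(opening, force=None): finger opening in m; force is the grip in N (None keeps the last); returns when the fingers have stopped.
- ctrl.wait(seconds).
- ctrl.inverse_kinematics(position, orientation): joint angles nearest the present ones, or None.
- ctrl.get_obs(): the state.
- ctrl.camera(name): name is "scene" or "side" or "wrist"; returns a dict with "image" (480x640x3 uint8, red, green, blue), "intrinsics" (3x3 intrinsics, pixels), "dist_coeffs" ([k1, k2, p1, p2, k3] as OpenCV has them; the pictures are not rectified), "view" (4x4, takes a point from world to camera coordinates); the wrist camera has in their place "hand_eye" (4x4, takes a point from camera to tool coordinates, whose origin is the TCP and whose axes are the tool frame's). Camera axes: x right, y up, looking along -z (the intrinsics and any distortion apply to the point x, -y, -z); pixel columns grow to the right and rows downward; lengths in m; the calibration is good to about 2 mm. A picture is of the moment at which its call begins: read the wrist's pose just before it. There is no depth.
A pose or a line that the arm cannot do raises ctrl.PlanningError and nothing moves.
- ctrl.finish_job(): hands the job in, once; it reports no verdict.
The state is a dict: "time_s": time; "joints": joint angles; "joint_vel": joint speeds; "tau": joint torques, N m; "eef_pos": TCP position; "ee_rot": TCP orientation; "force": force on the tool from outside, world axes, zero at the start; "torque": the same for the moment, N m; "gripper_width": finger opening in m.
Only numpy, scipy, OpenCV 4.12 (cv2) and the standard library are available. Lean on these libraries where they do the work, as an engineer would, in place of code of your own. Each camera call takes 0.05 s, during which the arm holds its last target.

## Working session

There is one attempt and no reset: what is moved stays moved. The work goes in short steps, each a Python script; the robot and the scene stay as the last script left them, time stands still between calls to the robot, and variables do not carry over. Pictures are saved under pics/ and viewed, and the job is handed in when it is done.

```bash
ls -la; mkdir -p pics; python3 - <<'E'
from cell import ctrl
import cv2, numpy as np
o=ctrl.get_obs(); print(o['time_s'],o['eef_pos'],o['gripper_width'])
for n in ['scene','side','wrist']:
    c=ctrl.camera(n)
    cv2.imwrite(f'pics/{n}0.png',c['image'][:,:,::-1])
    np.savez(f'{n}0.npz',**c)
    print(n,c['intrinsics'].tolist(),np.round(c['dist_coeffs'],4).tolist(),np.round(c.get('view',c.get('hand_eye')),4).tolist())
E
```

```text
total 12
drwxr-xr-x  3 agent agent 4096 Dec  5 18:09 .
drwxr-xr-x 23 root  root  4096 Dec  5 18:09 ..
drwxr-xr-x  2 agent agent 4096 Dec  5 18:09 pics
0.0 [ 0.19314363 -0.54095291  0.23032263] 0.08534103845363658
scene [[442.0081355216003, 0.0, 321.42589073118626], [0.0, 442.0081355216003, 234.32882780554752], [0.0, 0.0, 1.0]] [0.0348, 0.0, 0.0, 0.0, 0.0] [[0.6924, 0.7213, -0.0184, -0.361], [-0.5325, 0.5281, 0.6615, 0.2662], [0.4868, -0.4483, 0.7497, -0.9993], [0.0, 0.0, 0.0, 1.0]]
side [[489.9842499354429, 0.0, 319.7664442500988], [0.0, 489.9842499354429, 229.86759268091814], [0.0, 0.0, 1.0]] [0.0105, 0.0, 0.0, 0.0, 0.0] [[0.9974, -0.0712, -0.0051, -0.5367], [0.0446, 0.5658, 0.8234, -0.0483], [-0.0558, -0.8215, 0.5675, -0.8569], [0.0, 0.0, 0.0, 1.0]]
wrist [[348.18968848787284, 0.0, 316.3641294564194], [0.0, 348.18968848787284, 239.23706020606076], [0.0, 0.0, 1.0]] [0.02, 0.0, 0.0, 0.0, 0.0] [[1.0, -0.0001, 0.0008, 0.0005], [0.0002, -0.95, -0.3124, -0.08], [0.0008, 0.3124, -0.95, -0.1432], [0.0, 0.0, 0.0, 1.0]]
```

View pics/scene0.png

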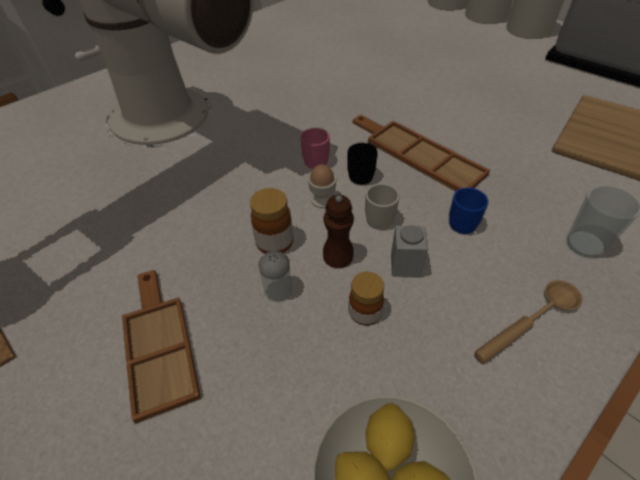

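View pics/side0.png

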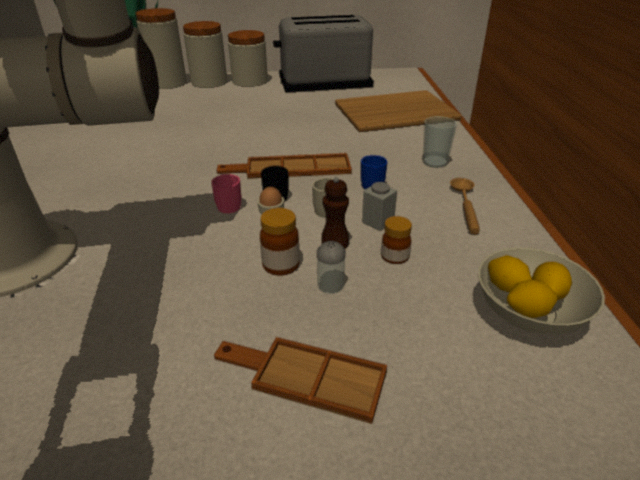

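View pics/wrist0.png

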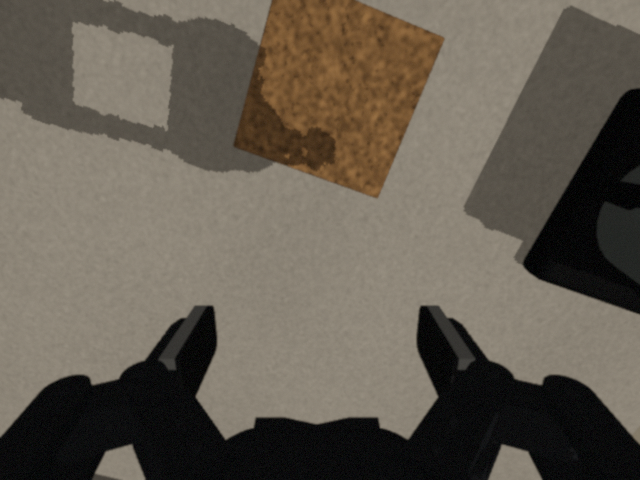

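The scene view shows the short tray at (160,355), the long tray at (428,155), and the objects between them: egg cup (322,185), salt (275,275), tea cup (382,207), small jar (367,298), tin (409,250), big jar (271,220) and mill (338,230). The pink, black and blue cups are the look-alikes. I'll cast rays next to get rough positions.

```bash
cat > h.py <<'E'
import numpy as np, cv2
def rays(cam, uv, eef=None):
    """origin, unit dirs (world) for pixels; cam dict; eef=(pos,rot) for wrist"""
    uv=np.asarray(uv,float).reshape(-1,1,2)
    p=cv2.undistortPoints(uv,cam['intrinsics'],cam['dist_coeffs']).reshape(-1,2)
    d=np.c_[p[:,0],-p[:,1],-np.ones(len(p))]
    if 'view' in cam:
        M=np.linalg.inv(cam['view'])
    else:
        T=np.eye(4);T[:3,:3]=eef[1];T[:3,3]=eef[0]
        M=T@cam['hand_eye']
    d=d@M[:3,:3].T
    return M[:3,3], d/np.linalg.norm(d,axis=1,keepdims=True)
def onplane(cam,uv,z,eef=None):
    o,d=rays(cam,uv,eef)
    return o+d*((z-o[2])/d[:,2])[:,None]
def project(cam,P,eef=None):
    P=np.asarray(P,float).reshape(-1,3)
    if 'view' in cam: V=np.asarray(cam['view'])
    else:
        T=np.eye(4);T[:3,:3]=eef[1];T[:3,3]=eef[0]
        V=np.linalg.inv(T@cam['hand_eye'])
    c=P@V[:3,:3].T+V[:3,3]
    c=c*[1,-1,-1]
    return cv2.projectPoints(c,np.zeros(3),np.zeros(3),cam['intrinsics'],cam['dist_coeffs'])[0].reshape(-1,2)
def down(a):
    """tool pointing down, tool x (jaw dir) at world angle a"""
    c,s=np.cos(a),np.sin(a)
    return np.array([[c,s,0],[s,-c,0],[0,0,-1.]])
E
python3 - <<'E'
from h import *
S=dict(np.load('scene0.npz')); D=dict(np.load('side0.npz'))
sc={'egg':((322,172),.070),'salt':((274,263),.075),'tea':((382,195),.062),'sjar':((367,282),.070),'tin':((411,234),.08),'bjar':((269,198),.098),'mill':((338,199),.136),'pink':((315,137),.062),'black':((362,153),.062),'blue':((468,198),.062)}
sd={'egg':((271,195),.070),'salt':((331,249),.075),'tea':((325,184),.062),'sjar':((398,227),.070),'tin':((381,188),.08),'bjar':((278,219),.098),'mill':((336,183),.136),'pink':((226,183),.062),'black':((275,176),.062),'blue':((374,163),.062)}
for k in sc:
    a=onplane(S,sc[k][0],sc[k][1])[0]; b=onplane(D,sd[k][0],sd[k][1])[0]
    print(k,a.round(3)[:2],b.round(3)[:2])
# trays rim corners z=.014
print('short',onplane(S,[(123,318),(181,300),(199,398),(136,416)],.014).round(3)[:,:2].tolist())
print('short side',onplane(D,[(275,340),(386,376),(372,418),(253,382)],.014).round(3)[:,:2].tolist())
print('long',onplane(S,[(391,124),(488,168),(466,189),(369,143)],.014).round(3)[:,:2].tolist())
print('long side',onplane(D,[(249,157),(349,155),(351,171),(248,177)],.014).round(3)[:,:2].tolist())
print('handle ends',onplane(S,[(148,273),(357,119)],.01).round(3)[:,:2].tolist())
from cell import ctrl
o=ctrl.get_obs(); print(o['joints'],o['ee_rot'])
E
```

```text
egg [0.454 0.068] [0.454 0.06 ]
salt [ 0.551 -0.119] [ 0.547 -0.118]
tea [0.559 0.104] [0.556 0.107]
sjar [ 0.662 -0.047] [ 0.663 -0.06 ]
tin [0.654 0.056] [0.654 0.052]
bjar [ 0.464 -0.054] [ 0.468 -0.064]
mill [ 0.568 -0.009] [ 0.563 -0.023]
pink [0.365 0.134] [0.366 0.126]
black [0.461 0.162] [0.46  0.147]
blue [0.661 0.196] [0.664 0.187]
short [[0.435, -0.31], [0.467, -0.235], [0.609, -0.297], [0.573, -0.364]]
short side [[0.459, -0.24], [0.601, -0.312], [0.573, -0.371], [0.432, -0.309]]
long [[0.398, 0.323], [0.621, 0.341], [0.625, 0.264], [0.409, 0.242]]
long side [[0.396, 0.335], [0.63, 0.327], [0.625, 0.246], [0.399, 0.237]]
handle ends [[0.384, -0.244], [0.331, 0.29]]
[-1.43808820e+00  1.58889083e-01  1.59791782e+00 -3.02701801e-05
  1.38619948e+00 -2.10094210e-01] [[ 3.36132794e-01 -9.41814577e-01 -2.16557500e-04]
 [-9.41813578e-01 -3.36132759e-01  1.39736200e-03]
 [-1.38884797e-03 -2.65742399e-04 -9.99999000e-01]]
```

```bash
python3 - <<'E'
from h import *
from cell import ctrl
ctrl.reach(np.array([0.56,0,0.40]),down(np.pi/2))
o=ctrl.get_obs(); print(o['time_s'],o['eef_pos'],o['joints'])
c=ctrl.camera('wrist')
np.savez('w1.npz',eef_pos=o['eef_pos'],ee_rot=o['ee_rot'],**c)
cv2.imwrite('pics/w1.png',c['image'][:,:,::-1])
E
```

```text
2.55 [ 0.55995641 -0.00071488  0.39962158] [-2.16943342e-01  6.83521203e-02  1.36817112e+00 -2.31157430e-04
  1.70567364e+00 -1.78637841e+00]
```

View pics/w1.png

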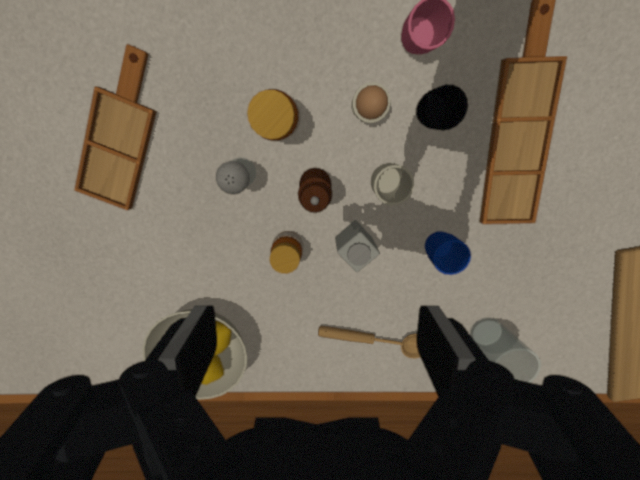

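```bash
cat > trays.py <<'E'
from h import *
import sys
def trays(img,cam,eef,tag):
    hsv=cv2.cvtColor(img,cv2.COLOR_RGB2HSV)
    m=((hsv[...,1]>95)&(hsv[...,0]<25)&(hsv[...,2]>40)).astype(np.uint8)*255
    return m
d=dict(np.load('w1.npz')); cam={k:d[k] for k in ['image','intrinsics','dist_coeffs','hand_eye']}
eef=(d['eef_pos'],d['ee_rot'])
img=d['image']
m=trays(img,cam,eef,'w1')
cv2.imwrite('pics/w1_mask.png',m)
# rectify onto z=0.014 plane : ortho image 0.5mm/px
def ortho(cam,eef,z,x0,x1,y0,y1,res):
    xs=np.arange(x0,x1,res); ys=np.arange(y0,y1,res)
    X,Y=np.meshgrid(xs,ys,indexing='ij')
    uv=project(cam,np.c_[X.ravel(),Y.ravel(),np.full(X.size,z)],eef).astype(np.float32)
    return cv2.remap(cam['image'],uv[:,0].reshape(X.shape),uv[:,1].reshape(X.shape),cv2.INTER_CUBIC)
for name,b in {'short':(0.36,0.64,-0.40,-0.20),'long':(0.30,0.66,0.21,0.37)}.items():
    o=ortho(cam,eef,0.014,*b,0.0005)
    cv2.imwrite(f'pics/o_{name}.png',o[:,:,::-1])
    hs=cv2.cvtColor(cv2.GaussianBlur(o,(0,0),2),cv2.COLOR_RGB2HSV)
    mm=((hs[...,1]>90)&(hs[...,0]<25)).astype(np.uint8)*255
    k=cv2.getStructuringElement(cv2.MORPH_ELLIPSE,(91,91))
    mm=cv2.morphologyEx(mm,cv2.MORPH_CLOSE,np.ones((25,25),np.uint8))
    mo=cv2.morphologyEx(mm,cv2.MORPH_OPEN,k)
    cv2.imwrite(f'pics/om_{name}.png',mm//2+mo//2)
    cs,_=cv2.findContours(mo,cv2.RETR_EXTERNAL,cv2.CHAIN_APPROX_NONE)
    c=max(cs,key=cv2.contourArea)
    # ignore corners rounded by opening: minAreaRect
    r=cv2.minAreaRect(c)
    box=cv2.boxPoints(r)
    P=np.c_[b[0]+box[:,1]*0.0005,b[2]+box[:,0]*0.0005]
    print(name,'center',P.mean(0).round(4),'size mm',np.round(np.array(r[1])*0.5,1),P.round(4).tolist())
    e=P[1]-P[0];e2=P[2]-P[1]
    L=e if np.linalg.norm(e)>np.linalg.norm(e2) else e2
    print('angle',np.degrees(np.arctan2(L[1],L[0])))
E
python3 trays.py
```

```text
short center [ 0.5131 -0.2959] size mm [ 86.2 168.7] [[0.574400007724762, -0.36809998750686646], [0.4185999929904938, -0.30329999327659607], [0.45179998874664307, -0.22370000183582306], [0.6075000166893005, -0.28859999775886536]]
angle 157.38011
long center [0.5075 0.295 ] size mm [240.1  87.4] [[0.3882000148296356, 0.2493000030517578], [0.38670000433921814, 0.3366999924182892], [0.626800000667572, 0.3407000005245209], [0.6283000111579895, 0.2533999979496002]]
angle 0.9751528
```

```bash
python3 - <<'E'
import cv2,numpy as np
a=cv2.imread('pics/o_short.png');b=cv2.imread('pics/om_short.png')
cv2.imwrite('pics/os2.png',np.hstack([a,b])[:, :800])
a=cv2.imread('pics/o_long.png');b=cv2.imread('pics/om_long.png')
x=np.hstack([a,b]); print(x.shape)
cv2.imwrite('pics/ol2.png',cv2.resize(x,None,fx=0.8,fy=0.8))
E
```

```text
(721, 640, 3)
```

View pics/os2.png

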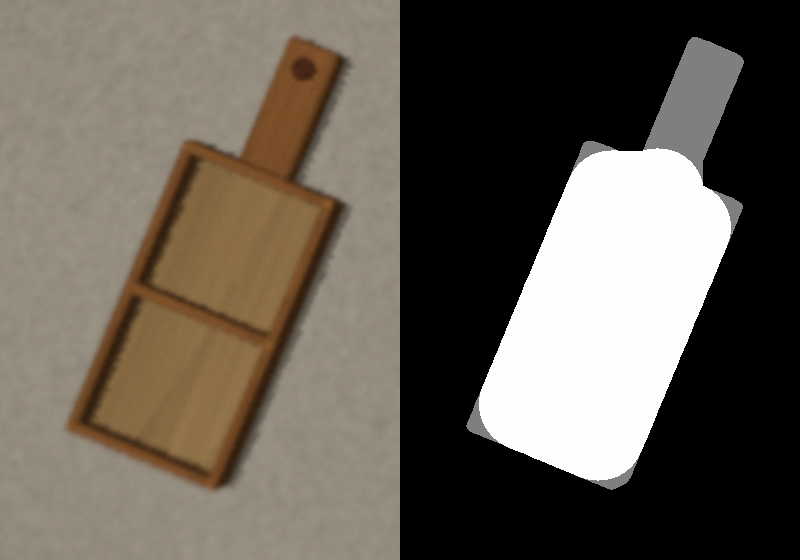

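View pics/ol2.png

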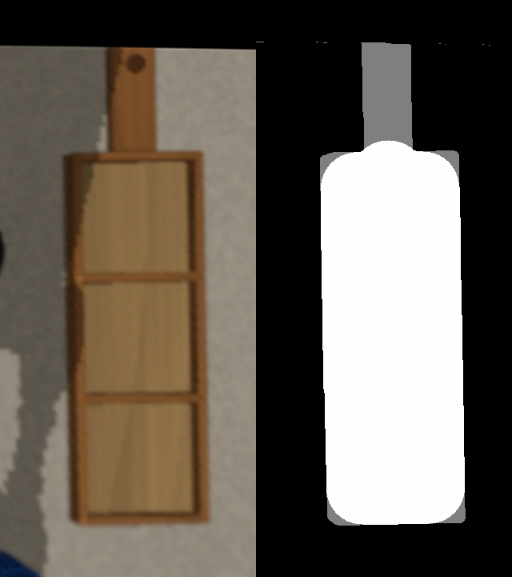

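The orthophotos put the short tray's centre near (0.518, -0.299) at -22.4°, and the long tray's near (0.511, 0.298) at about +1°. I'll zoom in on the objects next.

```bash
python3 - <<'E'
import cv2,numpy as np
a=cv2.imread('pics/w1.png')[70:290,205:445]
a=cv2.resize(a,None,fx=2.7,fy=2.7,interpolation=cv2.INTER_CUBIC)
a=np.clip(a.astype(float)*1.5,0,255).astype(np.uint8)
for u in range(220,445,20): 
    x=int((u-205)*2.7);cv2.line(a,(x,0),(x,8),(0,0,255),1);cv2.putText(a,str(u),(x-10,20),0,0.35,(0,0,255),1)
for v in range(80,290,20):
    y=int((v-70)*2.7);cv2.line(a,(0,y),(8,y),(0,0,255),1);cv2.putText(a,str(v),(10,y+4),0,0.35,(0,0,255),1)
cv2.imwrite('pics/w1z.png',a);print(a.shape)
E
```

```text
(594, 648, 3)
```

View pics/w1z.png

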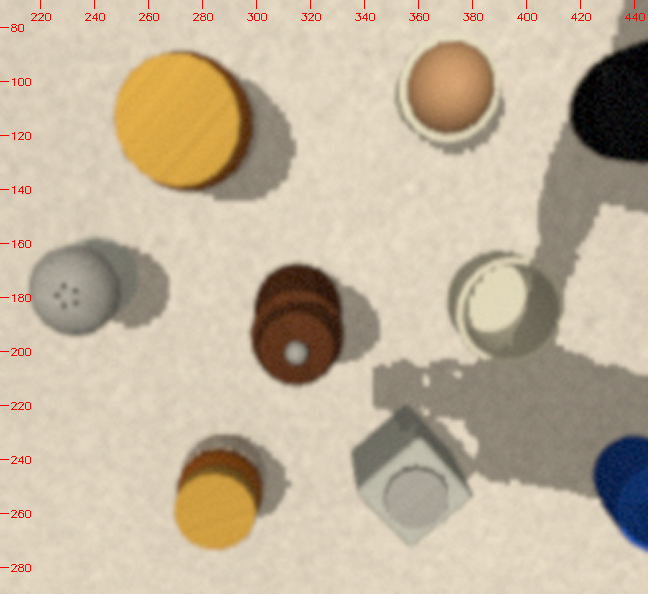

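```bash
python3 - <<'E'
from h import *
d=dict(np.load('w1.npz')); cam={k:d[k] for k in ['image','intrinsics','dist_coeffs','hand_eye']}
eef=(d['eef_pos'],d['ee_rot'])
Z=lambda x,y:(205+x/2.7,70+y/2.7)
T={'bjar':(Z(180,120),.098,.031),'egg':(Z(450.5,86),.058,.019),'salt':(Z(74.5,290),.065,.0225),'mill':(Z(296,353),.134,.006),'sjar':(Z(215.5,510.5),.070,.023),'tin':(Z(415.5,497.5),.08,.017),'tea':(Z(507,307),.062,.028)}
S=dict(np.load('scene0.npz')); D=dict(np.load('side0.npz'))
im={'w1':d['image'][:,:,::-1].copy(),'s':S['image'][:,:,::-1].copy(),'d':D['image'][:,:,::-1].copy()}
big={k:np.clip(cv2.resize(v,None,fx=3,fy=3,interpolation=cv2.INTER_CUBIC).astype(float)*1.4,0,255).astype(np.uint8) for k,v in im.items()}
th=np.linspace(0,2*np.pi,60)
for k,(uv,z,r) in T.items():
    P=onplane(cam,uv,z,eef)[0]; print(k,P.round(4))
    for zz,rr in ((z,r),(0.0,{'bjar':.032,'egg':.022,'salt':.022,'mill':.025,'sjar':.025,'tin':.023,'tea':.023}[k])):
        C=np.c_[P[0]+rr*np.cos(th),P[1]+rr*np.sin(th),np.full(60,zz)]
        for n,cm,e in (('w1',cam,eef),('s',S,None),('d',D,None)):
            q=project(cm,C,e)
            cv2.polylines(big[n],[((q+0.5)*3*8).astype(np.int32)],True,(0,0,255) if zz>0 else (0,255,0),1,shift=3,lineType=cv2.LINE_AA)
c=onplane(cam,[Z(357,493),Z(411,546),Z(473,493),Z(412,437)],.072,eef)
print('tin corners',c.round(4)[:,:2].tolist(),c.mean(0))
for i in range(4): 
    e=c[(i+1)%4]-c[i]; print(np.linalg.norm(e),np.degrees(np.arctan2(e[1],e[0]))%90)
cv2.imwrite('pics/ov_w.png',cv2.resize(big['w1'][200:880,600:1350],(750,680)[:2])[:600])
cv2.imwrite('pics/ov_s.png',big['s'][450:1000,700:1330])
cv2.imwrite('pics/ov_d.png',big['d'][490:900,700:1300])
E
```

```text
bjar [ 0.468  -0.0544  0.098 ]
egg [0.452  0.0711 0.058 ]
salt [ 0.5477 -0.115   0.065 ]
mill [ 0.5656 -0.003   0.134 ]
sjar [ 0.6653 -0.047   0.07  ]
tin [0.6542 0.0593 0.08  ]
tea [0.5571 0.1045 0.062 ]
tin corners [[0.6546, 0.029], [0.6854, 0.0589], [0.6547, 0.0909], [0.6234, 0.0573]] [0.65453113 0.05902396 0.072     ]
0.04290072190313972 44.16033069373456
0.04432375919892964 43.79463566475249
0.04594413285898966 47.05880566392136
0.04208643739416224 47.84096121869561
```

View pics/ov_w.png

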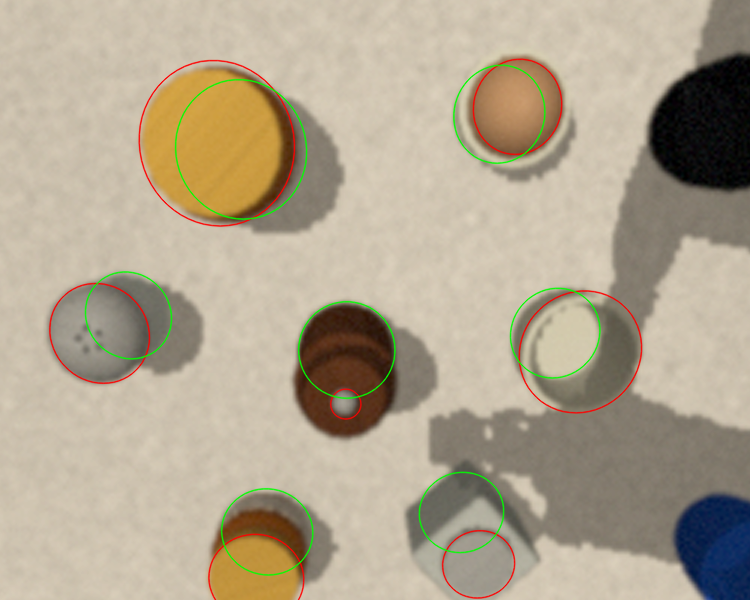

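View pics/ov_s.png

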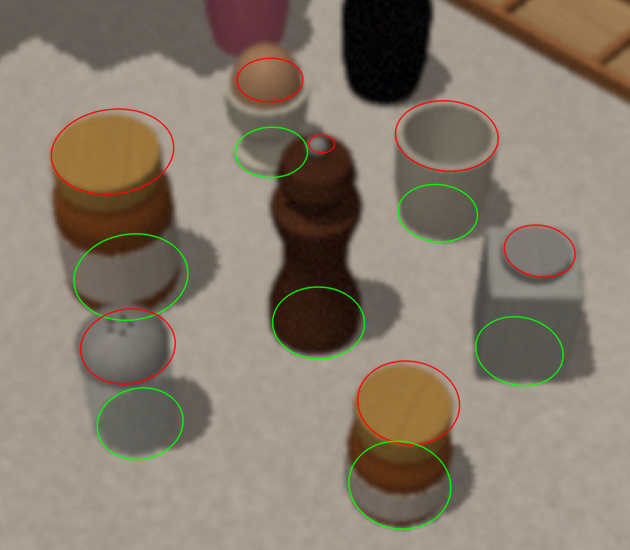

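View pics/ov_d.png

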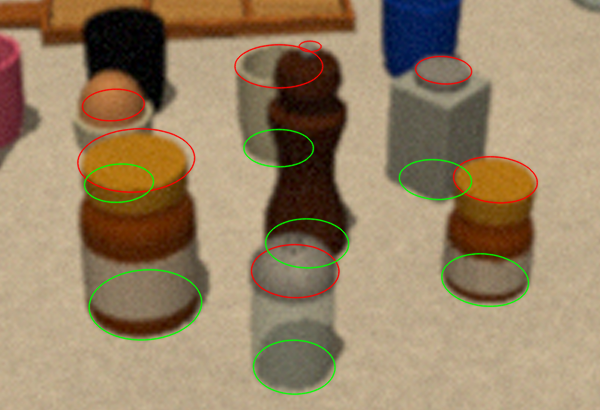

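```bash
cat > trayov.py <<'E'
from h import *
TR={'short':(0.518,-0.299,np.radians(-22.4),(-76/2-41+0,0),79,[0]),'long':(0.5106,0.2975,np.radians(0.95),None,117,[-38,38])}
def rimlines(name,TR=TR):
    x,y,t,_,hl,dv=TR[name]
    R=np.array([[np.cos(t),-np.sin(t)],[np.sin(t),np.cos(t)]])
    L=[]
    def seg(a): 
        a=np.array(a)/1000.; L.append(np.c_[(R@a.T).T+[x,y],np.full(len(a),0.014)])
    seg([(-hl,-41),(hl,-41),(hl,41),(-hl,41),(-hl,-41)])
    for c in ([-38,38] if hl==79 else [-76,0,76]):
        seg([(c-35,-35),(c+35,-35),(c+35,35),(c-35,35),(c-35,-35)])
    return L
def draw(img,cam,eef=None,f=3,TR=TR):
    b=np.clip(cv2.resize(img[:,:,::-1],None,fx=f,fy=f,interpolation=cv2.INTER_CUBIC).astype(float)*1.4,0,255).astype(np.uint8)
    for n in TR:
        for l in rimlines(n,TR):
            q=project(cam,l,eef)
            cv2.polylines(b,[((q+0.5)*f*8).astype(np.int32)],False,(0,0,255),1,shift=3,lineType=cv2.LINE_AA)
    return b
if __name__=='__main__':
    d=dict(np.load('w1.npz')); cam={k:d[k] for k in ['image','intrinsics','dist_coeffs','hand_eye']}
    eef=(d['eef_pos'],d['ee_rot'])
    S=dict(np.load('scene0.npz')); D=dict(np.load('side0.npz'))
    w=draw(d['image'],cam,eef); s=draw(S['image'],S); e=draw(D['image'],D)
    a=w[240:640,210:490]; b=w[150:690,1430:1710]
    c=s[880:1270,340:620]; f=s[340:580,1090:1480]; g=e[1000:1270,740:1180]; h=e[450:550,720:1070]
    canvas=np.zeros((600,800,3),np.uint8)
    canvas[:400,:280]=a; canvas[:540,280:560]=b; 
    canvas[400:600,:280]=c[:200]
    canvas[:240,560:]=f[:,:240]
    canvas[240:510,560:800]=g[:,200:440]
    cv2.imwrite('pics/trov1.png',canvas)
    canvas=np.zeros((600,800,3),np.uint8)
    canvas[:390,:280]=c; canvas[:240,300:690]=f; canvas[250:520,300:740]=g; canvas[400:500,:350]=np.where(canvas[400:500,:350]>0,canvas[400:500,:350],h)
    cv2.imwrite('pics/trov2.png',canvas)
E
python3 trayov.py
```

```text
(no output)
```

View pics/trov1.png

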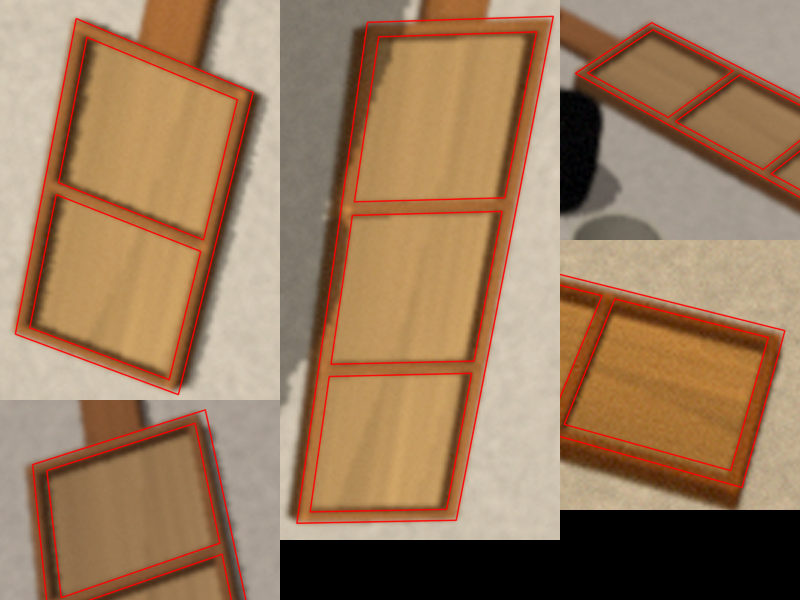

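View pics/trov2.png

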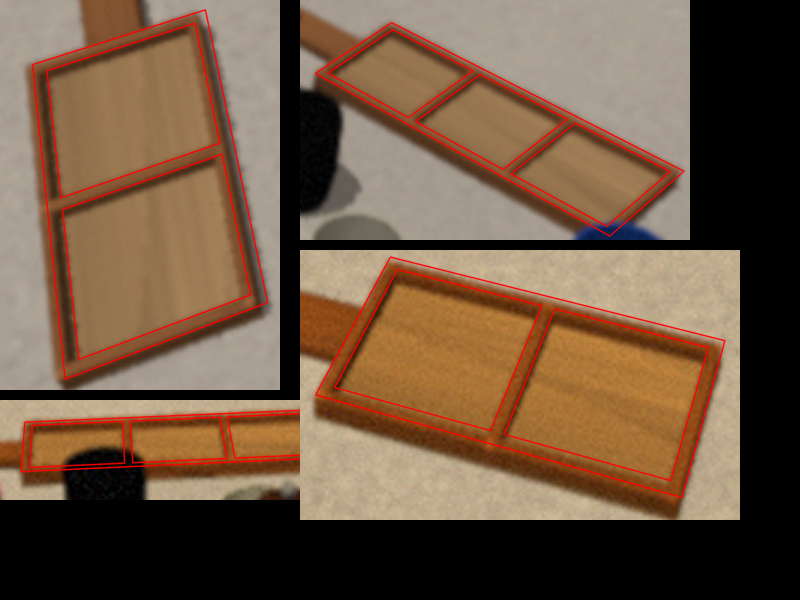

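Tray overlays agree within about 2–3 mm in all three views; I'm nudging y to -0.3005 for the short tray and 0.2955 for the long one. The first pick is the salt shaker.

```bash
cat > act.py <<'E'
from h import *
from cell import ctrl
TRAY={'short':(0.518,-0.3005,np.radians(-22.4)),'long':(0.5108,0.2958,np.radians(0.95))}
def slot(tray,x):
    cx,cy,t=TRAY[tray]
    return np.array([cx+x*np.cos(t),cy+x*np.sin(t)])
HOV=0.205
def st(msg=''):
    o=ctrl.get_obs(); print(msg,'t=%.2f'%o['time_s'],'pos',o['eef_pos'].round(4) if hasattr(o['eef_pos'],'round') else o['eef_pos'],'w=%.4f'%o['gripper_width'],'F',np.round(o['force'],1)); return o
def pick(xy,adeg,zg,w_open=0.075,force=40):
    R=down(np.radians(adeg))
    ctrl.reach(np.array([xy[0],xy[1],HOV]),R); st('hover')
    ctrl.gripper_to(w_open)
    ctrl.movel(np.array([xy[0],xy[1],zg]),rot=R,max_speed=0.15); st('down')
    ctrl.gripper_to(0.0,force=force); st('gripped')
    ctrl.movel(np.array([xy[0],xy[1],HOV]),rot=R,max_speed=0.15); st('lifted')
def place(xy,adeg,zp,w_open=0.07):
    R=down(np.radians(adeg))
    ctrl.reach(np.array([xy[0],xy[1],HOV]),R); st('over')
    ctrl.movel(np.array([xy[0],xy[1],zp+0.02]),rot=R,max_speed=0.15)
    ctrl.movel(np.array([xy[0],xy[1],zp]),rot=R,max_speed=0.03); st('set')
def release(xy,adeg,w_open=0.07):
    R=down(np.radians(adeg))
    ctrl.gripper_to(w_open); st('opened')
    ctrl.movel(np.array([xy[0],xy[1],HOV]),rot=R,max_speed=0.2); st('away')
def snap(name,f):
    o=ctrl.get_obs(); c=ctrl.camera(name)
    extra={'eef_pos':o['eef_pos'],'ee_rot':o['ee_rot']} if name=='wrist' else {}
    np.savez(f+'.npz',**extra,**c); cv2.imwrite(f'pics/{f}.png',c['image'][:,:,::-1])
def load(f):
    d=dict(np.load(f+'.npz')); eef=(d.pop('eef_pos'),d.pop('ee_rot')) if 'eef_pos' in d else None
    return d,eef
E
python3 - <<'E'
from act import *
print(slot('short',.038),slot('short',-.038))
pick((0.5465,-0.1155),-135,0.018)
snap('wrist','w2'); snap('side','d2')
E
```

```text
[ 0.55313275 -0.31498067] [ 0.48286725 -0.28601933]
hover t=5.71 pos [ 0.5466 -0.1155  0.2051] w=0.0853 F [0.1 0.1 0.4]
down t=7.38 pos [ 0.5474 -0.1159  0.019 ] w=0.0750 F [ 0.4  0.3 -0.5]
gripped t=7.77 pos [ 0.5472 -0.1158  0.0189] w=0.0432 F [-1.1  0.3  5.5]
lifted t=9.17 pos [ 0.5458 -0.1152  0.2037] w=0.0436 F [ 0.3  0.1 -1.1]
```

View pics/d2.png

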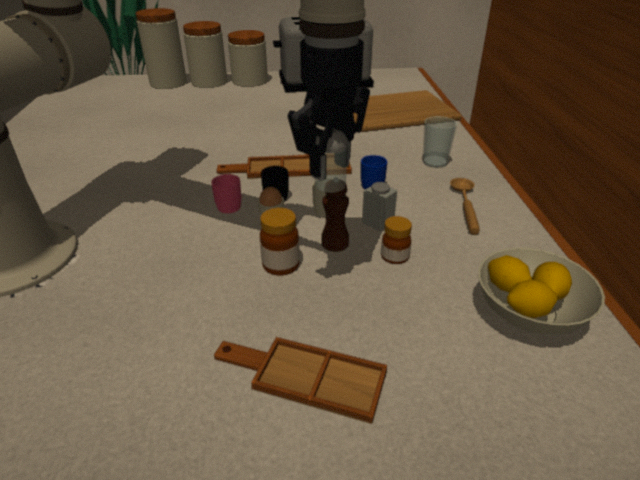

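View pics/w2.png

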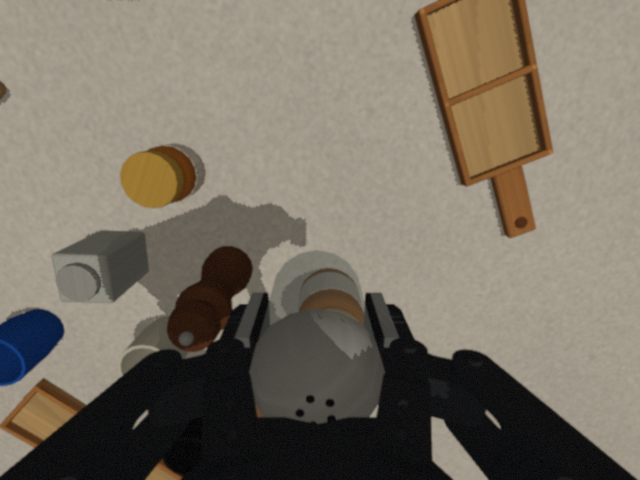

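The salt shaker is held upright between the jaws at 43.6 mm, and nothing else has shifted. Before lowering I'll check the short tray against this picture.

```bash
python3 - <<'E'
from act import *
import trayov
d,eef=load('w2')
print(onplane(d,[(418,13),(465,184),(552,152)],.014,eef).round(4).tolist())
hl=.079
for x,y in ((hl,.041),(-hl,.041),(-hl,-.041)):
    c,s=np.cos(TRAY['short'][2]),np.sin(TRAY['short'][2])
    print(x,y,[TRAY['short'][0]+c*x-s*y,TRAY['short'][1]+s*x+c*y])
p=slot('short',.038)
place(p,-112.4,0.0245)
release(p,-112.4,0.066)
snap('wrist','w3')
E
```

```text
[[0.604, -0.292, 0.014], [0.4636, -0.2339, 0.014], [0.4309, -0.3078, 0.014]]
0.079 0.041 [np.float64(0.606663022085734), np.float64(-0.29269817235356677)]
-0.079 0.041 [np.float64(0.4605847487749885), np.float64(-0.2324890528902235)]
-0.079 -0.041 [np.float64(0.429336977914266), np.float64(-0.3083018276464332)]
over t=10.08 pos [ 0.5531 -0.314   0.2045] w=0.0434 F [-0.7 -0.7 -1.8]
set t=12.12 pos [ 0.5532 -0.315   0.0245] w=0.0434 F [-0.  -0.1 -2. ]
opened t=12.47 pos [ 0.5533 -0.3152  0.0248] w=0.0660 F [0.8 0.2 0.2]
away t=13.52 pos [ 0.5524 -0.3144  0.2032] w=0.0658 F [-1.4 -0.5 -0.3]
```

View pics/w3.png

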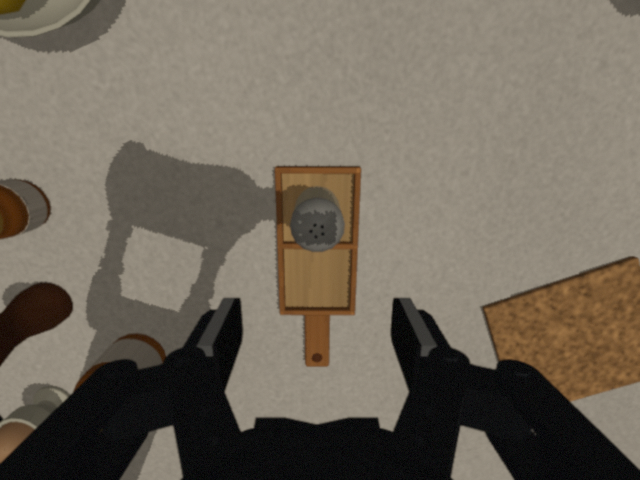

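The salt shaker stands in the far compartment, seen at (317,224). The egg cup is next.

```bash
python3 - <<'E'
from act import *
pick((0.4515,0.070),0,0.019,w_open=0.075)
snap('wrist','w4'); snap('scene','s4')
E
```

```text
hover t=15.04 pos [0.4519 0.0695 0.205 ] w=0.0660 F [-0.1  0.9  0.2]
down t=16.69 pos [0.4523 0.0699 0.0198] w=0.0752 F [-0.2 -0.1  1.2]
gripped t=17.05 pos [0.4523 0.0699 0.0199] w=0.0480 F [-1.7 -0.   5.3]
lifted t=18.44 pos [0.4508 0.0701 0.2039] w=0.0480 F [ 0.2  0.4 -1.1]
```

View pics/w4.png

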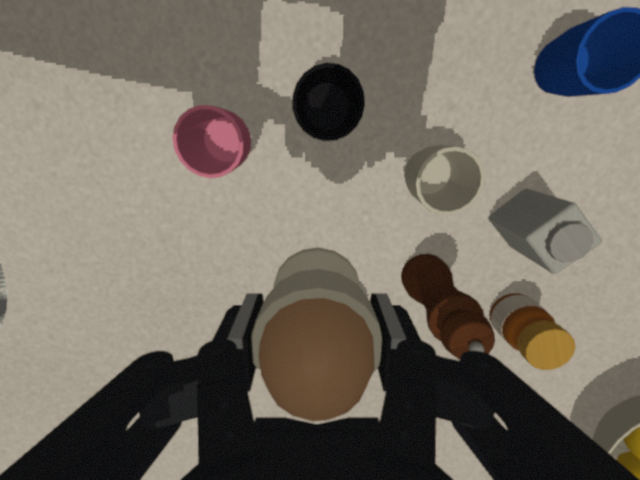

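View pics/s4.png

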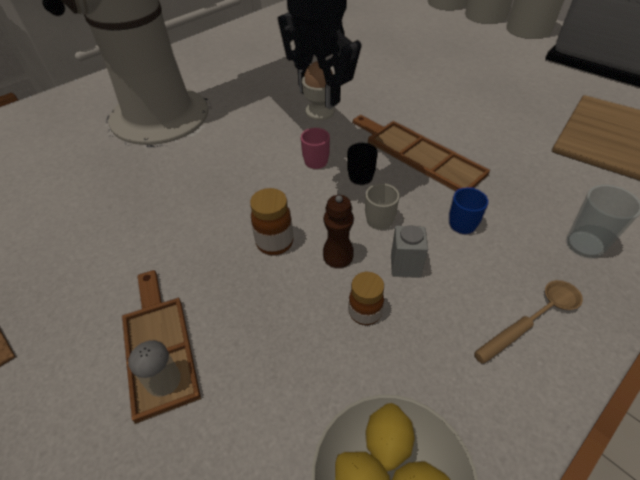

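The egg cup is held upright at 48 mm, and the salt shaker stands on the short tray in the scene view. I'm placing the egg cup now.

```bash
python3 - <<'E'
from act import *
p=slot('short',-.038)
place(p,-112.4,0.0257)
release(p,-112.4,0.07)
snap('wrist','w5'); snap('side','d5')
E
```

```text
over t=19.88 pos [ 0.483  -0.2851  0.2048] w=0.0478 F [ 0.2 -0.4 -0.5]
set t=21.91 pos [ 0.4829 -0.2861  0.0257] w=0.0479 F [ 0.2 -0.5 -1.1]
opened t=22.26 pos [ 0.483  -0.2862  0.0259] w=0.0699 F [-0.5 -0.2  0.1]
away t=23.31 pos [ 0.4822 -0.2854  0.2034] w=0.0703 F [-0.3  0.  -0.5]
```

View pics/w5.png

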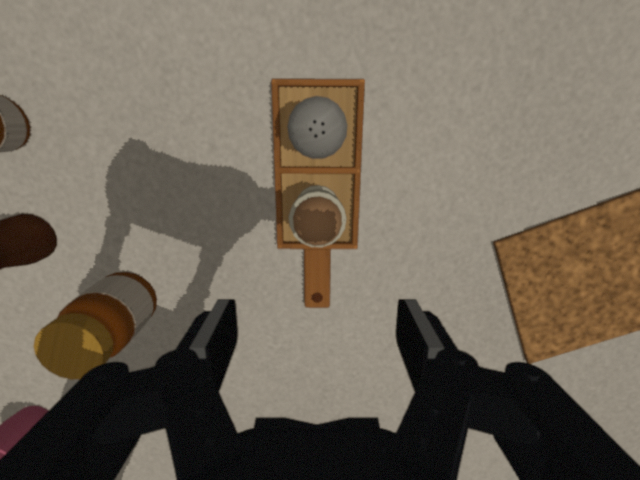

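View pics/d5.png

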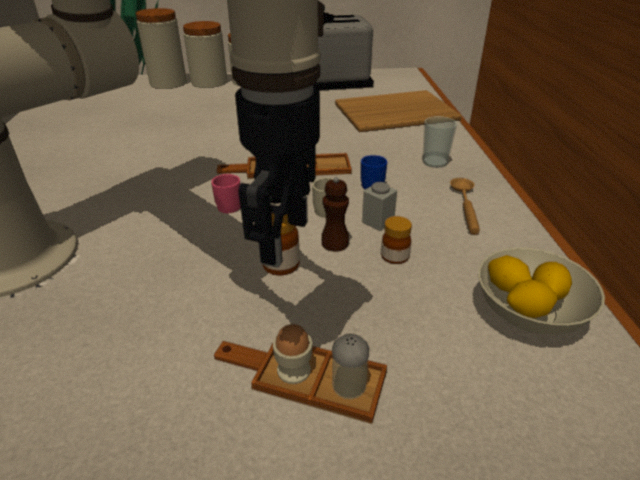

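Both items stand on the short tray: salt cap at (318,127) and egg at (317,220) in the wrist view. I'll quickly compute where they sit in the tray frame, then pick the small jar.

```bash
python3 - <<'E'
from act import *
d,eef=load('w5')
cr=onplane(d,[(273,79.5),(363,79.5),(357,248),(277,248)],.014,eef)
c=cr[:,:2].mean(0); t=cr[0]+cr[1]-cr[2]-cr[3]; ang=np.arctan2(t[1],t[0]); print('tray',c.round(4),np.degrees(ang))
R=np.array([[np.cos(ang),np.sin(ang)],[-np.sin(ang),np.cos(ang)]])
for n,uv,z in (('salt',(318,127),.070),('egg bowl rim',(317.5,218),.057)):
    p=onplane(d,uv,z,eef)[0][:2]; print(n,(R@(p-c)).round(4))
pick((0.665,-0.0475),-60,0.019,w_open=0.075)
snap('wrist','w6'); snap('scene','s6')
E
```

```text
tray [ 0.5176 -0.3012] -22.699672133130246
salt [ 0.0393 -0.0001]
egg bowl rim [-0.035  -0.0002]
hover t=24.56 pos [ 0.6646 -0.0488  0.2049] w=0.0700 F [-0.3 -0.   0.6]
down t=26.18 pos [ 0.666  -0.0477  0.0204] w=0.0754 F [-0.5 -0.2  0.4]
gripped t=26.53 pos [ 0.6659 -0.0477  0.0203] w=0.0480 F [-0.2  0.9  4.5]
lifted t=27.93 pos [ 0.6642 -0.0473  0.2034] w=0.0482 F [ 0.1 -0.1 -2.6]
```

View pics/w6.png

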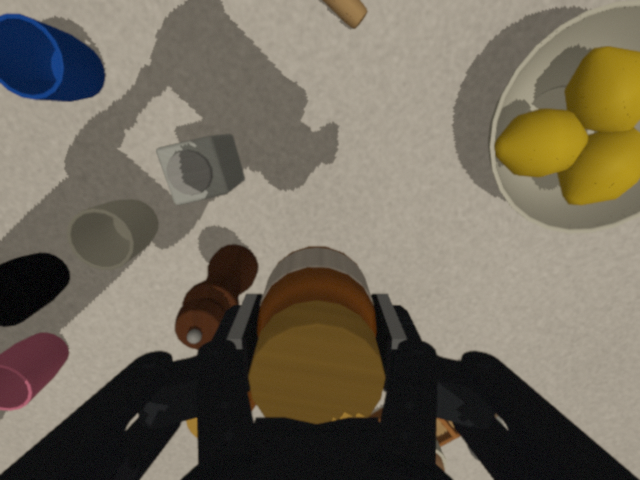

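The jar is held upright at 48 mm. Measured in the tray frame, the salt sits at (+39, 0) mm and the egg at (-35, 0) mm, both well centred. The jar now goes to the middle of the long tray.

```bash
python3 - <<'E'
from act import *
p=slot('long',0)
place(p,-89.05,0.0263)
release(p,-89.05,0.07)
snap('wrist','w7'); snap('side','d7')
E
```

```text
over t=29.43 pos [0.5114 0.2951 0.205 ] w=0.0481 F [ 0.3  0.  -1.9]
set t=31.46 pos [0.511  0.2959 0.0264] w=0.0484 F [ 0.3 -0.4 -1.7]
opened t=31.80 pos [0.5111 0.2959 0.0267] w=0.0701 F [-0.6 -0.2 -0.2]
away t=32.84 pos [0.5099 0.2955 0.2034] w=0.0695 F [ 0.7 -0.2 -1.4]
```

View pics/w7.png

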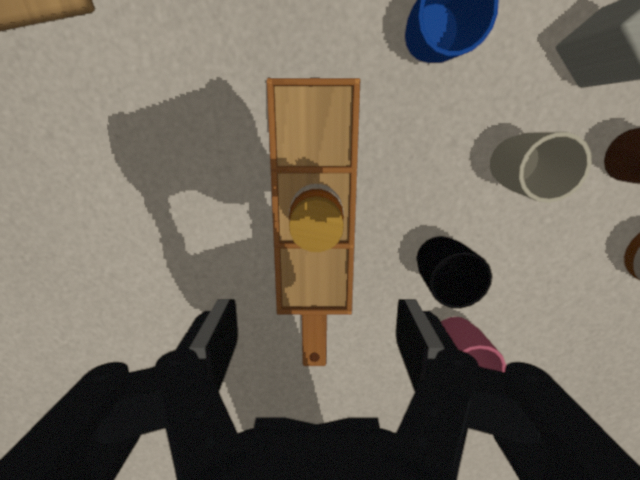

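View pics/d7.png

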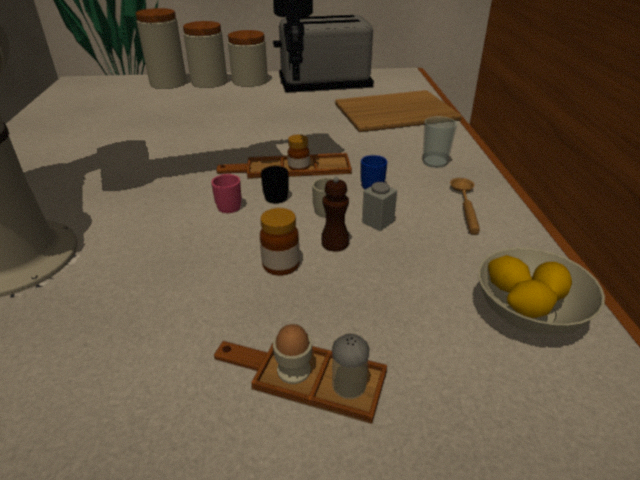

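```bash
python3 - <<'E'
from act import *
d,eef=load('w7')
cr=onplane(d,[(267,79),(360,79),(352.5,313.5),(277,313.5)],.014,eef)
print(cr.round(4)[:,:2].tolist())
c=cr[:,:2].mean(0); t=cr[0]+cr[1]-cr[2]-cr[3]; ang=np.arctan2(t[1],t[0]); print('tray',c.round(4),np.degrees(ang))
R=np.array([[np.cos(ang),np.sin(ang)],[-np.sin(ang),np.cos(ang)]])
p=onplane(d,(317,223),.075,eef)[0][:2]; print('jar',(R@(p-c)).round(4),p)
# tea rim from w7, z=.062
print('tea',onplane(d,(556,165.5),.062,eef)[0].round(4))
d,eef=load('w6')
print('tea w6',onplane(d,(102,238),.062,eef)[0].round(4))
print('tin lid w6',onplane(d,(190,171),.080,eef)[0].round(4))
b=cv2.resize(d['image'][110:220,140:260,::-1],None,fx=6,fy=6,interpolation=cv2.INTER_CUBIC)
cv2.imwrite('pics/tinz.png',np.clip(b.astype(float)*1.6,0,255).astype(np.uint8)[:600])
E
```

```text
[[0.6261, 0.3399], [0.6274, 0.2591], [0.3961, 0.2542], [0.3948, 0.3358]]
tray [0.5111 0.2972] 1.1241250705994181
jar [ 0.003  -0.0026] [0.51417508 0.29464781]
tea [0.561  0.1051 0.062 ]
tea w6 [0.5614 0.1049 0.062 ]
tin lid w6 [0.6566 0.0585 0.08  ]
```

View pics/tinz.png

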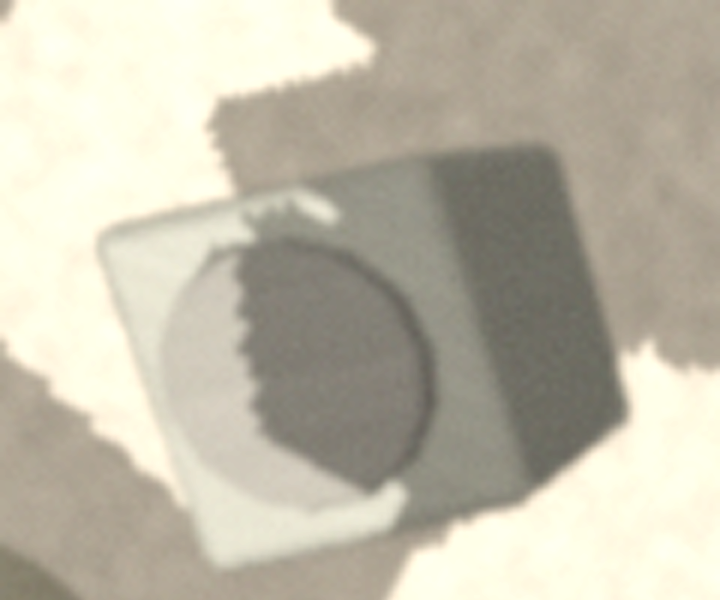

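```bash
python3 - <<'E'
from act import *
d,eef=load('w6')
q=[(140+x/6-.4,110+y/6-.4) for x,y in ((100,240),(433,158),(523,492),(215,566))]
c=onplane(d,q,.072,eef); print(c.mean(0).round(4))
A=[]
for i in range(4):
    e=c[(i+1)%4]-c[i]; A.append(np.degrees(np.arctan2(e[1],e[0]))%90); print(np.linalg.norm(e).round(4),A[-1].round(1))
tin=(0.655,0.059); a=np.mean(A)-90; print('jaw',a)
TRAY['long']=(0.5111,0.2968,np.radians(1.05))
pick(tin,a,0.020,w_open=0.075)
snap('wrist','w8'); 
E
```

```text
[0.6553 0.0587 0.072 ]
0.0443 43.2
0.0429 40.4
0.043 43.5
0.0431 42.1
jaw -47.683867883191596
hover t=34.02 pos [0.6545 0.0598 0.2045] w=0.0700 F [-0.5  0.1 -0.5]
down t=35.62 pos [0.656  0.0589 0.0213] w=0.0751 F [ 0.8 -1.2 -0.3]
gripped t=35.99 pos [0.6557 0.059  0.021 ] w=0.0458 F [-0.2 -0.2  4. ]
lifted t=37.38 pos [0.6542 0.0591 0.2035] w=0.0454 F [-0.3 -0.5 -1.8]
```

View pics/w8.png

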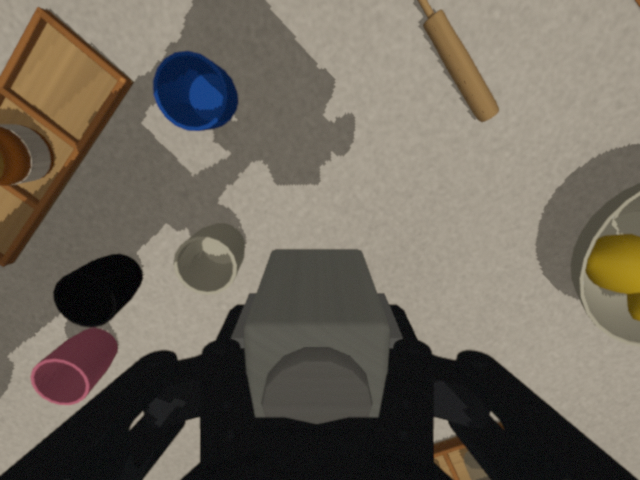

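The tin is held flat on two sides at 45.4 mm and is square to the jaws. It goes to the far end of the long tray.

```bash
sed -i "s/'long':(0.5108,0.2958,np.radians(0.95))/'long':(0.5111,0.2968,np.radians(1.05))/" act.py; python3 - <<'E'
from act import *
p=slot('long',.076); print(p)
place(p,-88.95,0.0267)
release(p,-88.95,0.068)
snap('wrist','w9'); snap('side','d9')
E
```

```text
[0.58708724 0.29819269]
over t=38.45 pos [0.5873 0.2975 0.2046] w=0.0455 F [-0.2  0.  -1.2]
set t=40.48 pos [0.5871 0.2982 0.0267] w=0.0460 F [ 0.6  1.5 -1.2]
opened t=40.83 pos [0.5873 0.2983 0.027 ] w=0.0681 F [ 0.1 -0.5  0.3]
away t=41.87 pos [0.5862 0.2979 0.2032] w=0.0680 F [-0.2  0.4 -0.2]
```

View pics/w9.png

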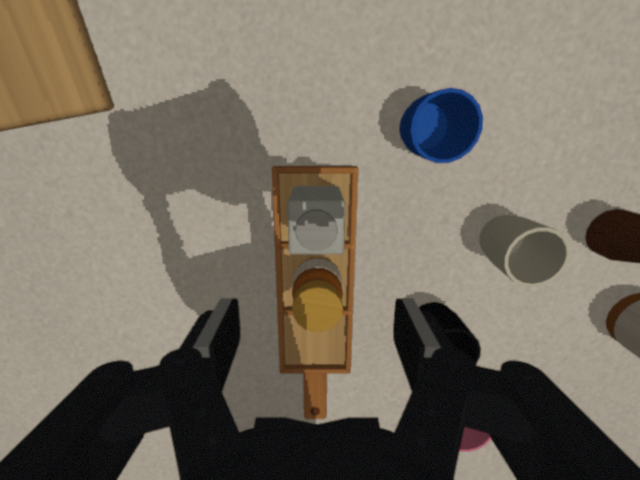

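View pics/d9.png

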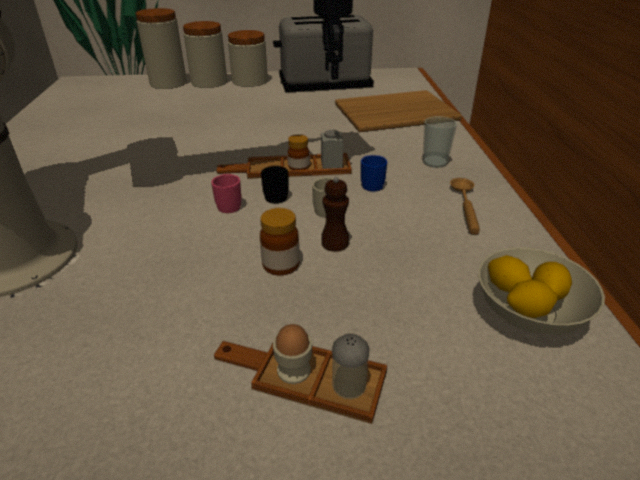

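The tin stands in the far compartment at (317,220) and the jar in the middle. The tea cup is last.

```bash
python3 - <<'E'
from act import *
pick((0.559,0.105),-60,0.019,w_open=0.08)
snap('wrist','w10')
E
```

```text
hover t=42.77 pos [0.559  0.1055 0.2047] w=0.0679 F [-0.4 -0.4  0. ]
down t=44.44 pos [0.56   0.105  0.0201] w=0.0798 F [-0.4 -0.3 -0.3]
gripped t=44.79 pos [0.5596 0.1053 0.0201] w=0.0555 F [-2.9  1.8  5.8]
lifted t=46.18 pos [0.5582 0.105  0.2037] w=0.0555 F [ 0.5 -0.8 -1.9]
```

View pics/w10.png

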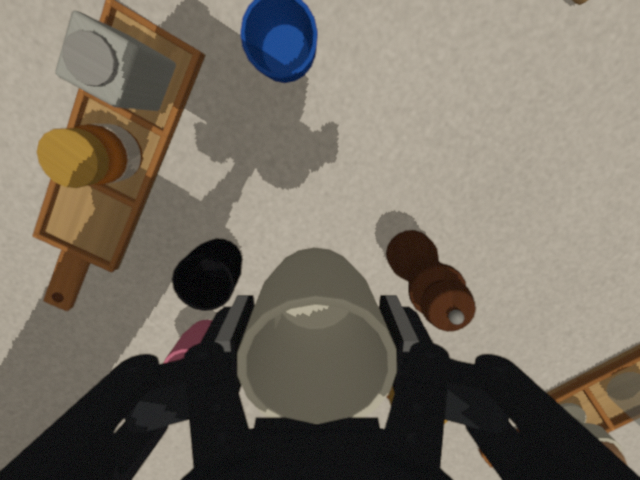

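The cup is held upright at 55.5 mm. I'm placing it next to the long tray's handle.

```bash
python3 - <<'E'
from act import *
p=slot('long',-.076); print(p)
place(p,-88.95,0.0258)
release(p,-88.95,0.077)
snap('wrist','w11'); snap('side','d11'); snap('scene','s11')
E
```

```text
[0.43511276 0.29540731]
over t=47.14 pos [0.4355 0.2949 0.2048] w=0.0555 F [ 0.6  0.2 -1.8]
set t=49.17 pos [0.4352 0.2954 0.0258] w=0.0557 F [-0.5  0.5 -2.7]
opened t=49.52 pos [0.4354 0.2955 0.0261] w=0.0773 F [ 1.  -0.1 -0. ]
away t=50.57 pos [0.4343 0.2951 0.2035] w=0.0767 F [-0.1  0.3 -0.4]
```

View pics/w11.png

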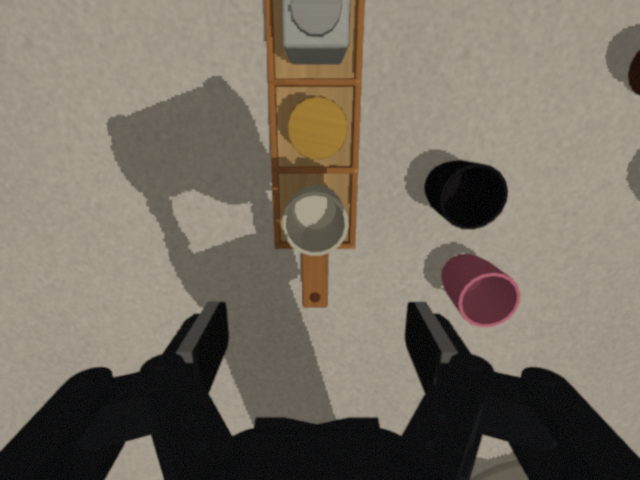

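View pics/d11.png

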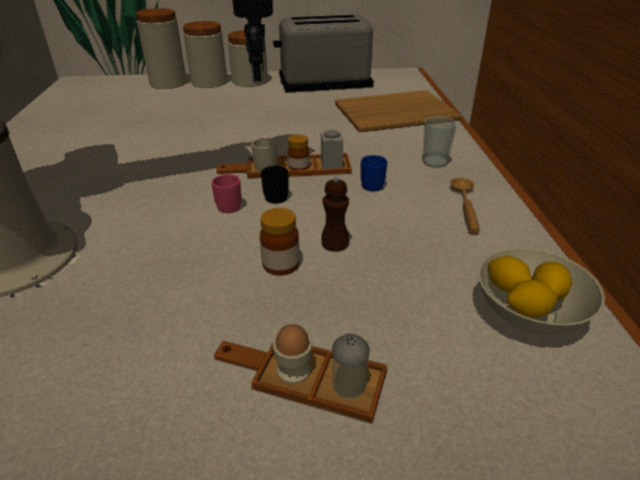

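View pics/s11.png

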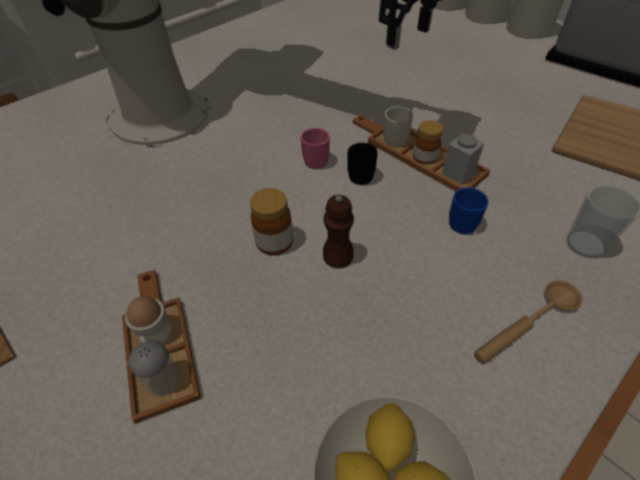

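All five are placed. I'll take one higher look straight down on the long tray to measure the positions, and compare the mill and big jar between the first and last scene views.

```bash
python3 - <<'E'
from act import *
ctrl.movel(np.array([0.45,0.297,0.32]),rot=down(np.radians(-88.95)),max_speed=0.15); ctrl.wait(0.3); st()
snap('wrist','w12')
a=dict(np.load('scene0.npz'))['image']; b=dict(np.load('s11.npz'))['image']
for n,(x0,x1,y0,y1) in {'mill':(322,356,192,268),'bjar':(248,296,188,254)}.items():
    d=cv2.absdiff(a[y0:y1,x0:x1],b[y0:y1,x0:x1]); print(n,'mean abs diff',d.mean().round(2))
    w=b[y0:y1,x0:x1]; r=cv2.matchTemplate(a[y0-10:y1+10,x0-10:x1+10],w,cv2.TM_CCOEFF_NORMED); print(cv2.minMaxLoc(r))
d,_=load('w12'); b=np.clip(cv2.resize(d['image'][60:360,220:420,::-1],None,fx=2,fy=2,interpolation=cv2.INTER_CUBIC).astype(float)*1.4,0,255).astype(np.uint8)
cv2.imwrite('pics/w12z.png',b)
E
```

```text
t=51.94 pos [0.4497 0.2969 0.3193] w=0.0769 F [-0.3 -0.3 -0.6]
mill mean abs diff 4.38
(0.07547268271446228, 0.9604273438453674, (0, 20), (10, 10))
bjar mean abs diff 2.75
(0.253047376871109, 0.9875659346580505, (0, 20), (10, 10))
```

View pics/w12z.png

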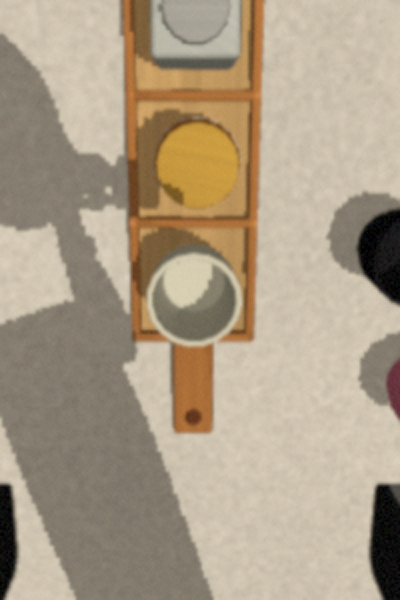

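```bash
python3 - <<'E'
from act import *
d,eef=load('w12')
Z=lambda x,y:(220+x/2-.25,60+y/2-.25)
q=onplane(d,[Z(134,341),Z(253,340),Z(131,222),Z(257,222),Z(127,95),Z(261,95)],.014,eef)[:,:2]
print(q.round(4).tolist())
lo=q[2:4].mean(0); hi=q[4:6].mean(0); c=(lo+hi)/2; print('tray centre',c.round(4),'divider dist',np.linalg.norm(hi-lo).round(4))
ang=np.radians(1.05); R=np.array([[np.cos(ang),np.sin(ang)],[-np.sin(ang),np.cos(ang)]])
for n,uv,z in (('tea',Z(195,298),.067),('jar',Z(197.5,165),.075),('tin',Z(197,8),.085)):
    p=onplane(d,uv,z,eef)[0][:2]; print(n,(R@(p-c)).round(4),(R@(p-np.array(TRAY['long'][:2]))).round(4))
E
```

```text
[[0.3939, 0.3355], [0.396, 0.2555], [0.4729, 0.3367], [0.4744, 0.2565], [0.5482, 0.3383], [0.5497, 0.2578]]
tray centre [0.5113 0.2973] divider dist 0.0753
tea [-0.0746 -0.0006] [-0.0744 -0.0001]
jar [ 0.0002 -0.0018] [ 0.0004 -0.0013]
tin [ 0.0741 -0.0014] [ 0.0743 -0.0009]
```

All the long-tray items measure within 2 mm of their compartment centres, and the mill and big jar haven't moved. Handing in.

```bash
python3 - <<'E'
from act import *
st('before'); ctrl.finish_job(); print('done')
E
```

```text
before t=51.99 pos [0.4498 0.2969 0.3195] w=0.0771 F [-0.3  0.5 -0.8]
the job is handed in; nothing more can be done
done
```

Both breakfast trays are made up and the job was handed in at 52 s of the 136 s allowed; it reports no verdict. I gripped each thing at about 40 N, lowered it slowly to about 1 mm above the compartment floor, released it and backed the gripper straight up.

Last camera checks, in tray coordinates:

| Item | Tray | Measured (x, y), mm | Compartment centre, mm |
|---|---|---|---|
| Egg cup | short | (-35, 0) | (-38, 0) |
| Salt shaker | short | (+39, 0) | (+38, 0) |
| Tea cup | long | (-75, -1) | (-76, 0) |
| Small jar | long | (0, -2) | (0, 0) |
| Tea tin | long | (+74, -1) | (+76, 0) |

- **Upright:** all five looked upright in the last scene and side pictures. I judged this by eye rather than measuring the angle.
- **Pepper mill and big jar:** comparing the first and last scene pictures showed no shift for either, to within a pixel (about 2 mm).
- **Robot clear:** the hand was empty at 0.32 m height and touching nothing when I handed in.
- **Disagreements:** no check failed. The camera views differed by up to about 5 mm (tea cup and small jar by more before the close-ups), within the roughly 10 mm of play. The small jar closed at 48 mm against its stated 50 mm, but held firmly.

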